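# Sweep counted stirring bars into the tray's trough and shut the cover

## Robot

A 6-joint arm with a two-finger parallel gripper is mounted at the origin on a cart in front of the work surface, level with it; the furniture and walls round the work are solid. World frame = base frame: x ahead of the robot, y to its left, z up, the work surface at z = 0. Lengths are in m, angles in degrees, forces in N, time in s.
With the tool pointing down it reaches from about 0.3 to 0.75 m from the base axis. Payload 8.5 kg.
Tool frame: the origin (TCP) lies midway between the tips of the shut fingers; the grasp point (between the pads) lies 19 mm behind it (env.grip_depth is the distance from the TCP to the grasp point, in m); y points along the fingers, x is the direction in which the jaws open and shut, and the axes are right-handed (so a half turn about y gives the same grasp; the last joint's range is limited). The gripper opens to 85 mm and grips with 20 to 120 N. Pads are 22 mm wide; open, the fingers measure 114 mm over their backs; the gripper's body (76 mm by 85 mm) begins 54 mm behind the grasp point. The pads swing forward as they close: fully open they stand 13 mm farther back than shut.
Start: joints at [60.315, 21.807, 74.336, -0, 83.858, -12.336], TCP at [0.164, 0.525, 0.231] pointing down, gripper open.
Joint ranges: [-178.18, 178.18], [-50.72, 133.34], [12.68, 142.11], [-81.47, 261.47], [9.98, 163.14], [-165.26, 165.26]. Speed limits (degrees/s): [136.94, 136.94, 180, 180, 180, 180].

## Interface

Orientations are given as a 3x3 rotation matrix whose columns are the frame's x, y, z axes.
In Python, from rig import env gives the robot as it stands.
- The arm moves only by the shell command python3 -m inch 'ROWS' [FORCE]. ROWS is JSON, a list that holds one entry, the list of rows, each a list of 7 numbers: the gripper command: -1 is shut, 1 is fully open, values between are in proportion, then the shift along the world's x, y, z in cm, then the turn, a rotation vector about the world's x, y, z in degrees. In form: [[[grip, dx, dy, dz, rx, ry, rz], ...]]. A call has 1 to 20 rows; each row is the pose to reach, as a shift and turn from the pose commanded when the call began; what a row does not reach only later rows make up. A row lasts 1/8 s, in which the tool goes at most 62.5 mm and 10.7 degrees, less where a joint would pass 70% of its speed; a pose out of reach is approached as far as the arm can. A call with a gripper value outside its range is refused whole. The fingers move at their own pace and stop on an object; FORCE is the grip in N (left out, the last holds). Time passes only in rows, so rows that repeat a pose let the fingers close. It gives the time, the measured TCP pose, the force and the opening at its end, in the units of the state.
- env.observe(): the state, without advancing time (a new reading comes with each control period).
- env.get_image(name): name is "scene" or "top"; returns a dict with "frame" (384x512x3 uint8, red, green, blue), "mtx" (3x3 intrinsics, pixels), "rvec" (rotation vector, rad) and "tvec" (3), from world to camera coordinates, as OpenCV has them. Camera axes: x right, y down, z forward; pixel columns grow to the right and rows downward; lengths in m; the calibration is good to about 2 mm. A picture is of the moment at which its call begins. There is no depth.
- env.close_job(): hands the job in, once; it reports no verdict.
The state is a dict: "time_s": time; "q": joint angles; "qvel": joint speeds; "joint_efforts": joint torques, N m; "position": TCP position; "tool_rot": TCP orientation; "ft_force": force on the tool from outside, world axes, zero at the start; "wrist_torque": the same for the moment, N m; "grip_width": finger opening in m.
Only numpy, scipy, OpenCV 4.12 (cv2) and the standard library are available. Lean on these libraries where they do the work, as an engineer would, in place of code of your own. Each camera call takes 0.05 s, during which the arm holds its last target.

## Task

The washed stirring bars have been counted: with your fingertips, sweep all four white bars across the deck of the metal counting tray into its open trough, but leave the rubber stopper standing on the deck where it is, as it is too tall for the trough. Then swing the trough's hinged cover over until it lies fully shut on top of the bars. Only push, never pick anything up, and leave the beaker, the petri dish and the bottle beside the tray alone.

Things in the scene. Friction and masses are not known exactly. Their poses are not given: they have to be found in the camera images.
- tray: metal counting tray, 240 x 190 x 38 mm, fixed to the bench. Origin: centre of its underside on the bench; x runs along the trough, y across the deck towards the trough, z up. Flat deck 30 mm above the bench, inside x -117..117, y -92..+41 mm. A 3 mm thick rim, top 38 mm above the bench, closes its two ends and its rear side at y = -92
- trough (a point): centre of the trough's floor, at tray x 0, y 65 mm, 7 mm above the bench. At tray y = +41 the deck ends without a rim and drops into the trough: inside x -117..117, y 42..88 mm, outer wall to 32 mm above the bench, and at its -x end a 21 mm high sill with a short pouring spout. The cover closes it from above
- cover (a joint): hinge of the trough cover, rad: 0 = lying shut, 1.57 = upright, 2.15 = leaning outward at its stop. Axis along the tray's x at tray y = 93 mm, 33.5 mm above the bench, on the outer wall. It opens up and away from the deck, stands open at the start, and stays where it is left: stiff with 0.035 N m (1 N at 35 mm). No latch, no spring
- cover_edge (a point): middle of the cover's free edge, 57 mm from the hinge axis. The cover is a flat metal flap, 234 mm long, 2.2 mm thick, with a hemmed edge and a small thumb tab reaching 66 mm from the axis. Shut, its upper face lies 35 mm above the bench
- bar_0_center (a point): white plastic stirring bar, a round rod 8 mm thick and 24 mm long, lying on its side; this point is its centre, 4 mm above what it lies on. It rolls easily when pushed across its length
- bar_1_center (a point): white plastic stirring bar, a round rod 8 mm thick and 24 mm long, lying on its side; this point is its centre, 4 mm above what it lies on. It rolls easily when pushed across its length
- bar_2_center (a point): white plastic stirring bar, a round rod 8 mm thick and 24 mm long, lying on its side; this point is its centre, 4 mm above what it lies on. It rolls easily when pushed across its length
- bar_3_center (a point): white plastic stirring bar, a round rod 8 mm thick and 24 mm long, lying on its side; this point is its centre, 4 mm above what it lies on. It rolls easily when pushed across its length
- stopper: tapered brown rubber stopper, 31 mm across and 28 mm tall, standing on the deck among the bars, at least 38 mm beside the nearest bar measured along the tray's x. Origin: centre of its underside; z up
- beaker: clear beaker, 57 mm across and 68 mm tall, standing on the bench beside the tray; origin at the centre of its underside
- petri_dish: closed petri dish, 60 mm across and 14 mm high, on the bench beside the tray; origin at the centre of its underside
- amber_bottle: brown screw-cap bottle, 44 mm across and 82 mm tall, on the bench beside the tray; origin at the centre of its underside
Not all that is in view belongs to the job. What is shaped like the stopper but blue or yellow is not meant.

How it is judged (in metres and radians):
On the way, in this order (a step that is already met when the one before it is completed fails the run):
1. all four bars lie in the trough while the cover still stands open (y of bar_0_center in the frame of tray between 0.043 and 0.089 m and z of each of bar_0_center, bar_1_center, bar_2_center, bar_3_center in the frame of tray below 0.026 m and x of bar_0_center in the frame of tray between -0.118 and 0.118 m and y of bar_1_center in the frame of tray between 0.043 and 0.089 m and x of bar_1_center in the frame of tray between -0.118 and 0.118 m and y of bar_2_center in the frame of tray between 0.043 and 0.089 m and x of bar_2_center in the frame of tray between -0.118 and 0.118 m and y of bar_3_center in the frame of tray between 0.043 and 0.089 m and x of bar_3_center in the frame of tray between -0.118 and 0.118 m and value of joint cover above 1.2 rad), for 0.2 s.
2. the cover is pushed shut (value of joint cover below 0.08 rad), for 0.2 s.
At the end, for the whole second after the job is handed in: All four bars lie inside the trough, centres below deck height; the cover is shut to within 0.08 rad (free edge within about 4.5 mm); the stopper stands upright on the deck, and it, the beaker, petri dish and bottle are within 20 mm of where they were (y of bar_0_center in the frame of tray between 0.043 and 0.089 m and z of each of bar_0_center, bar_1_center, bar_2_center, bar_3_center in the frame of tray below 0.026 m and x of bar_0_center in the frame of tray between -0.118 and 0.118 m and y of bar_1_center in the frame of tray between 0.043 and 0.089 m and x of bar_1_center in the frame of tray between -0.118 and 0.118 m and y of bar_2_center in the frame of tray between 0.043 and 0.089 m and x of bar_2_center in the frame of tray between -0.118 and 0.118 m and y of bar_3_center in the frame of tray between 0.043 and 0.089 m and x of bar_3_center in the frame of tray between -0.118 and 0.118 m and value of joint cover below 0.08 rad and angle between stopper's own z axis and vertical below 0.15 rad and y of stopper in the frame of tray below 0.035 m and distance of each of stopper, beaker, petri_dish, amber_bottle from where it was at the start of the episode below 0.02 m); the robot touches nothing.
It fails at once if a bar was lifted (its centre more than 20 mm above where it lies on the deck) (z of any of bar_0_center, bar_1_center, bar_2_center, bar_3_center in the frame of tray above 0.054 m).
It fails at once if the stopper was lifted, tipped or pushed away by more than 20 mm (distance of stopper from where it was at the start of the episode above 0.02 m or angle between stopper's own z axis and vertical above 0.5 rad).
It fails at once if the beaker, petri dish or bottle was pushed away or knocked over (distance of any of beaker, petri_dish, amber_bottle from where it was at the start of the episode above 0.02 m or angle between any of beaker, petri_dish, amber_bottle's own z axis and vertical above 0.5 rad).
It also fails if it takes over 64 s, if anything falls off the work surface, if the arm or the gripper's body presses on something with over 40 N, if the wrist force passes 120 N, or if a joint passes its speed limit or range.

## Working session

There is one attempt and no reset: what is moved stays moved. The work goes in short steps, Python scripts to look and compute and a shell command to move; the robot and the scene stay as the last step left them, time stands still between calls to the robot, and variables do not carry over. Pictures are saved under pics/ and viewed, and the job is handed in when it is done.

```bash
mkdir -p pics; ls
python3 - <<'E'
from rig import env
import cv2
o=env.observe();print(o)
for n in("scene","top"):
    d=env.get_image(n);cv2.imwrite(f"pics/{n}0.png",d["frame"][:,:,::-1]);print(n,d["mtx"],d["rvec"],d["tvec"])
E
```

```text
pics
{'time_s': 0.0, 'q': array([ 6.03145814e+01,  2.18429480e+01,  7.43854811e+01, -7.33735792e-05,
        8.38575744e+01, -1.23360688e+01]), 'qvel': array([ 0.05123959,  0.12141075,  0.02561061,  0.00883184, -0.1049876 ,
        0.06807459]), 'joint_efforts': array([-1.48533938e-03, -4.48429406e+01, -2.31276691e+01, -1.88180138e-04,
        4.68297105e-03, -1.43819028e-05]), 'position': array([0.16386558, 0.52471609, 0.23068915]), 'tool_rot': array([[ 2.98196440e-01, -7.42267174e-04, -9.54504234e-01],
       [ 9.54503395e-01, -1.30467376e-03,  2.98197193e-01],
       [-1.46665861e-03, -9.99998873e-01,  3.19447468e-04]]), 'ft_force': array([0.41754155, 0.03323519, 0.93779234]), 'wrist_torque': array([-0.0210497 ,  0.02152782, -0.02662062]), 'grip_width': 0.08541621793082425}
scene [[363.87147315   0.         255.52387683]
 [  0.         363.87147315 184.84380202]
 [  0.           0.           1.        ]] [ 1.96504163 -0.7843712   0.45178987] [-0.51271074  0.11890176  0.80003452]
top [[465.37789314   0.         265.26573314]
 [  0.         465.37789314 191.49666327]
 [  0.           0.           1.        ]] [ 2.05531833 -2.17428763  0.22651548] [-0.24738338  0.46271442  1.248399  ]
```

View pics/scene0.png

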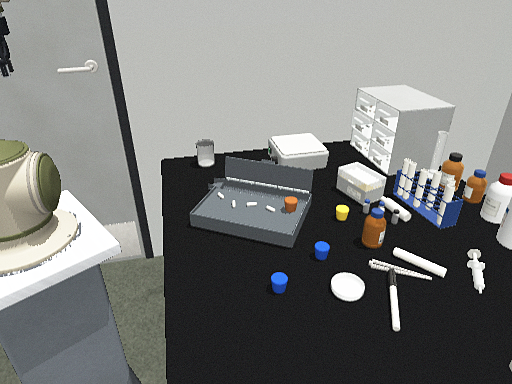

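View pics/top0.png

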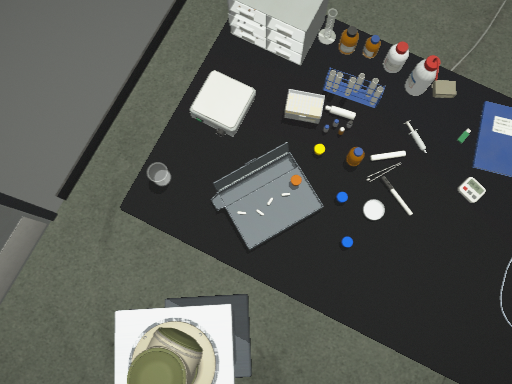

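```bash
cat > h.py <<'E'
import numpy as np,cv2
from rig import env
def proj(d,P):
    return cv2.projectPoints(np.array(P,float).reshape(-1,1,3),d["rvec"],d["tvec"],d["mtx"],None)[0].reshape(-1,2)
def ray(d,uv,z):
    R=cv2.Rodrigues(d["rvec"])[0];C=-R.T@d["tvec"]
    v=R.T@np.linalg.inv(d["mtx"])@np.array([uv[0],uv[1],1.])
    return C+v*(z-C[2])/v[2]
def tri(ds,uvs):
    Ps=[d["mtx"]@np.c_[cv2.Rodrigues(d["rvec"])[0],d["tvec"]] for d in ds]
    X=cv2.triangulatePoints(Ps[0],Ps[1],np.array(uvs[0],float).reshape(2,1),np.array(uvs[1],float).reshape(2,1));return (X[:3]/X[3]).ravel()
def crop(d,x0,y0,w,h,s,fn):
    im=cv2.resize(d["frame"][y0:y0+h,x0:x0+w],None,fx=s,fy=s,interpolation=cv2.INTER_CUBIC)[:,:,::-1].copy()
    for x in range((x0//10+1)*10,x0+w,10):
        cv2.putText(im,str(x),((x-x0)*s,8),0,.3,(0,255,255),1);im[:12:,(x-x0)*s]=(0,255,255)
    for y in range((y0//10+1)*10,y0+h,10):
        cv2.putText(im,str(y),(0,(y-y0)*s),0,.3,(0,255,255),1)
    cv2.imwrite(fn,im)
E
python3 - <<'E'
from h import *
s=env.get_image("scene");t=env.get_image("top")
crop(s,180,145,145,105,5,"pics/s1.png");crop(t,200,140,135,110,5,"pics/t1.png")
for d in(s,t):
    R=cv2.Rodrigues(d["rvec"])[0];print(-R.T@d["tvec"],proj(d,[[0,0,0],[.164,.525,.23]]))
for uv in [(214,196),(251,247),(323,206),(295,182),(241,212),(354,154),(374,210),(159,175)]: print(uv,ray(t,uv,.03))
E
```

```text
[-0.06382352 -0.81818432  0.49352422] [[ 22.33292438 238.9226685 ]
 [  9.91384298  79.77297893]]
[ 0.1825663  -0.25672071  1.31702971] [[173.04621341 363.98724032]
 [-80.59343845 317.37775837]]
(214, 196) [ 0.44702229 -0.12818087  0.03      ]
(251, 247) [ 0.29799042 -0.22516624  0.03      ]
(323, 206) [ 0.40123153 -0.43273611  0.03      ]
(295, 182) [ 0.47462524 -0.35903815  0.03      ]
(241, 212) [ 0.39712011 -0.20210229  0.03      ]
(354, 154) [ 0.54751831 -0.53412902  0.03      ]
(374, 210) [ 0.38185873 -0.57455185  0.03      ]
(159, 175) [0.51673012 0.02603521 0.03      ]
```

View pics/s1.png

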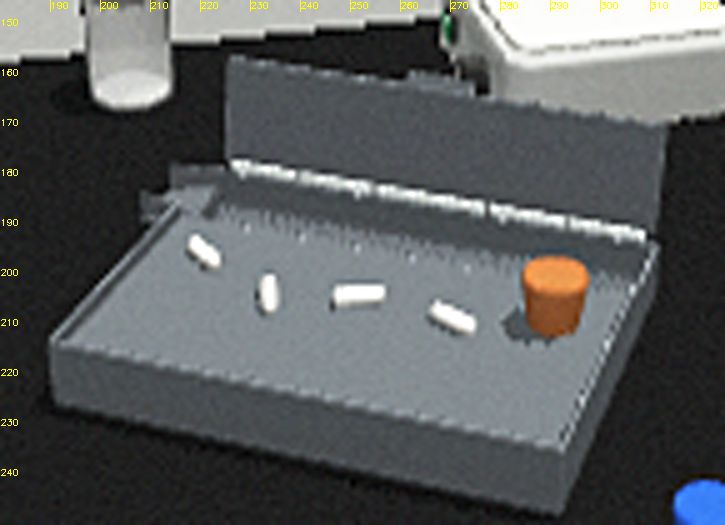

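View pics/t1.png

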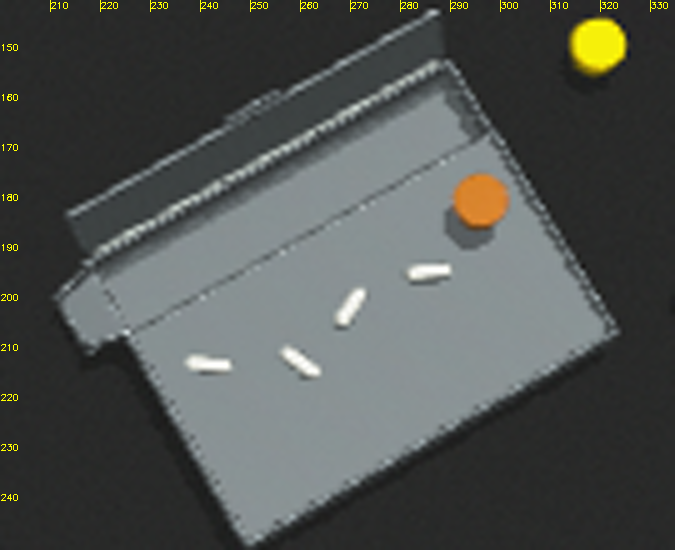

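```bash
cat >> h.py <<'E'
def T(p): # tray->world (filled after fit)
    x,y,th=np.load('tray.npy');c,s=np.cos(th),np.sin(th);p=np.array(p,float).reshape(-1,3)
    return np.c_[x+c*p[:,0]-s*p[:,1],y+s*p[:,0]+c*p[:,1],p[:,2]]
def Ti(p):
    x,y,th=np.load('tray.npy');c,s=np.cos(th),np.sin(th);p=np.array(p,float).reshape(-1,3)
    a=p[:,0]-x;b=p[:,1]-y;return np.c_[c*a+s*b,-s*a+c*b,p[:,2]]
E
python3 - <<'E'
from h import *
from scipy.optimize import least_squares
s=env.get_image("scene");t=env.get_image("top")
cv=lambda a,x0,y0:np.array(a)/5+[x0-.4,y0-.4]
tp=cv([[248,546],[617,332],[100,250],[437,66],[490,133],[130,330]],200,140)
tw=[[-120,-95,38],[120,-95,38],[-117,93,33.5],[117,93,33.5],[117,41,30],[-117,41,30]]
sp=cv([[52,342],[563,450],[232,160],[644,237]],180,145)
sw=tw[:4]
tw=np.array(tw)/1000.;sw=np.array(sw)/1000.
def f(p,full=False):
    np.save('tray.npy',p[:3])
    r=np.r_[(proj(t,T(tw)+[0,0,p[3]])-tp),(proj(s,T(sw)+[0,0,p[3]])-sp)]
    return r if full else r.ravel()
for fz in (0,1):
    r=least_squares(lambda p:f(np.r_[p[:3],p[3]*fz]),[.4,-.28,-1.,0]);print(r.x,np.degrees(r.x[2]),np.sqrt(np.mean(r.fun**2)))
    if fz==0:best=r.x
print(f(np.r_[best[:3],0],True).round(1))
np.save('tray.npy',best[:3])
# objects
top=[cv(p,200,140) for p in [[208,363],[300,361],[350,307],[429,271]]]
sc=[cv(p,180,145) for p in [[204,251],[269,293],[358,294],[453,317]]]
for a,b in zip(top,sc):
    print('bar',(Ti(ray(t,a,.034))*1000).round(1),'scene',(Ti(ray(s,b,.034))*1000).round(1),'tri',(Ti(tri((t,s),(a,b)))*1000).round(1))
# bar ends
for e in [[[190,361],[229,365]],[[283,349],[318,373]],[[360,291],[341,323]],[[410,273],[449,269]]]:
    q=[Ti(ray(t,cv(p,200,140),.034))[0]*1000 for p in e];print('ends',q[0].round(0),q[1].round(0))
print('stopper',(Ti(tri((t,s),(cv([480,200],200,140),cv([556,274],180,145))))*1000).round(1),Ti(ray(t,cv([480,200],200,140),.058))*1000)
print('cover edge',[(Ti(tri((t,s),(cv(a,200,140),cv(b,180,145))))*1000).round(1) for a,b in [([68,214],[230,57]),([437,11],[664,124])]])
print('T0',T([[0,0,0],[0,.065,0],[0,.093,0]]))
E
```

```text
[ 0.43170393 -0.28314421 -1.1080822   0.        ] -63.48843314383619 1.173589618686279
[ 4.31410158e-01 -2.83360024e-01 -1.10810558e+00  8.28071938e-04] -63.48977287764944 1.1681704125750865
[[-0.7 -0.1]
 [ 0.4 -0.2]
 [-2.8  0.5]
 [ 1.4 -2.2]
 [-0.1 -0.1]
 [ 0.2  0.5]
 [-1.2  0. ]
 [ 0.1  0.5]
 [-1.3  1.1]
 [ 2.5  0.7]]
bar [[-87.9   3.8  34. ]] scene [[-89.7   7.4  34. ]] tri [[-87.9   3.4  36.6]]
bar [[-42.7 -20.7  34. ]] scene [[-44.4 -17.4  34. ]] tri [[-42.9 -21.   36.4]]
bar [[-3.2 -7.9 34. ]] scene [[-4.5 -4.1 34. ]] tri [[-3.3 -8.2 36.6]]
bar [[ 45.6 -12.1  34. ]] scene [[43.9 -7.9 34. ]] tri [[ 45.3 -12.6  37.1]]
ends [-96.  10.  34.] [-78.  -3.  34.]
ends [-48. -10.  34.] [-37. -32.  34.]
ends [ 6. -3. 34.] [-12. -13.  34.]
ends [36. -8. 34.] [ 56. -17.  34.]
stopper [[87.6  5.  58.7]] [[87.16575445  4.90993403 58.        ]]
cover edge [array([[-115.9,  102.5,   93.1]]), array([[114.5, 102.5,  93.2]])]
T0 [[ 0.43170393 -0.28314421  0.        ]
 [ 0.48986881 -0.25412961  0.        ]
 [ 0.51492445 -0.24163101  0.        ]]
```

Run:
```python
from h import *
t=env.get_image("top")
for n,x,y0,y1 in [('b3',43,-48,34),('b2',-3,-45,34),('b1',-43,-62,34),('b0',-87,-35,34)]:
    print(n,T([[x/1000,y0/1000,.0325],[x/1000,y1/1000,.0325]]).round(4))
for n,uv,z in [('beaker',(158,172),.068),('box',(227,136),.05),('box2',(191,107),.05),('box3',(254,91),.05)]: print(n,ray(t,uv,z),Ti(ray(t,uv,z))*1000)
```

```text
b3 [[ 0.4079 -0.343   0.0325]
 [ 0.4813 -0.3064  0.0325]]
b2 [[ 0.3901 -0.3005  0.0325]
 [ 0.4608 -0.2653  0.0325]]
b1 [[ 0.357  -0.2723  0.0325]
 [ 0.4429 -0.2295  0.0325]]
b0 [[ 0.3615 -0.2209  0.0325]
 [ 0.4233 -0.1901  0.0325]]
beaker [0.51556915 0.02036601 0.068     ] [[-234.15875039  210.52673463   68.        ]]
box [ 0.61531289 -0.1730938   0.05      ] [[-16.51889549 213.42556119  50.        ]]
box2 [ 0.70894953 -0.07264684  0.05      ] [[-64.60590119 342.05313453  50.        ]]
box3 [ 0.74821777 -0.25705406  0.05      ] [[117.93834408 294.87667545  50.        ]]
```

```bash
python3 -m inch '[[[-0.86,8,-12,0,0,0,-11],[-0.86,16,-24,0,0,0,-22],[-0.86,22,-34,0,0,0,-33],[-0.86,24,-42,0,0,0,-44],[-0.86,24,-50,0,0,0,-55],[-0.86,24,-56,0,0,0,-66],[-0.86,24,-62,0,0,0,-77],[-0.86,24,-68,0,0,0,-88],[-0.86,24,-74,0,0,0,-99],[-0.86,24,-80,0,0,0,-109],[-0.86,24.5,-84,0,0,0,-119],[-0.86,24.5,-86,0,0,0,-129],[-0.86,24.5,-86,0,0,0,-136.1],[-0.86,24.5,-86,0,0,0,-136.1],[-0.86,24.5,-86,0,0,0,-136.1]]]' 40; python3 -c "
from h import *
o=env.observe();print(o)
print(Ti(o['position'])*1000)"
```

```text
time_s: 2.22
position: [0.4087, -0.3379, 0.2309]
tool_rot: [[0.445, -0.0, 0.895], [-0.895, -0.0, 0.445], [-0.0, -1.0, -0.0]]
ft_force: [0.1, 0.7, -0.0]
grip_width: 0.0063
{'time_s': 2.225, 'q': array([-5.23776394e+01,  1.98489669e+01,  7.74769865e+01, -7.75628100e-03,
        8.26798262e+01,  1.11897131e+01]), 'qvel': array([-15.67286046,  18.48519276, -28.1588156 ,   0.37493098,
        10.17089328, -16.46250568]), 'joint_efforts': array([ -0.08296468, -43.8791585 , -22.03624427,  -0.14454621,
        -0.30793886,   0.23819578]), 'position': array([ 0.40873169, -0.3378977 ,  0.23090033]), 'tool_rot': array([[ 4.45160934e-01, -1.67925380e-04,  8.95450565e-01],
       [-8.95450578e-01, -2.07019973e-06,  4.45160940e-01],
       [-7.29000584e-05, -9.99999986e-01, -1.51290450e-04]]), 'ft_force': array([ 0.07221692,  0.73122264, -0.00350771]), 'wrist_torque': array([ 0.03103303,  0.00246233, -0.00210665]), 'grip_width': 0.006285078593411615}
[[ 38.74153052 -44.99735402 230.90032837]]
```

```bash
python3 -m inch '[[[-0.86,-0.1,-0.8,-5,0,0,0],[-0.86,-0.1,-0.8,-10,0,0,0],[-0.86,-0.1,-0.8,-14,0,0,0],[-0.86,-0.1,-0.8,-17,0,0,0],[-0.86,-0.1,-0.8,-19,0,0,0],[-0.86,-0.1,-0.8,-19.6,0,0,0],[-0.86,-0.1,-0.8,-19.8,0,0,0],[-0.86,-0.1,-0.8,-19.8,0,0,0],[-0.86,-0.1,-0.8,-19.8,0,0,0]]]'; python3 -c "
from h import *
o=env.observe()
print(Ti(o['position'])*1000)
s=env.get_image('scene');t=env.get_image('top')
crop(s,180,125,145,110,5,'pics/s2.png');crop(t,200,140,135,110,5,'pics/t2.png')"
```

```text
time_s: 3.35
position: [0.4082, -0.3433, 0.034]
tool_rot: [[0.447, 0.001, 0.895], [-0.895, -0.001, 0.447], [0.001, -1.0, 0.0]]
ft_force: [0.1, 0.2, 0.4]
grip_width: 0.0059
[[ 43.30633324 -47.87884792  33.9820856 ]]
```

View pics/s2.png

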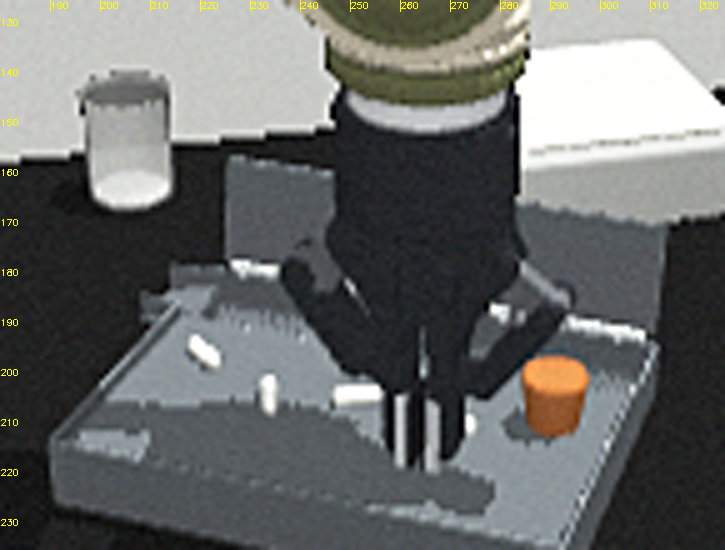

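View pics/t2.png

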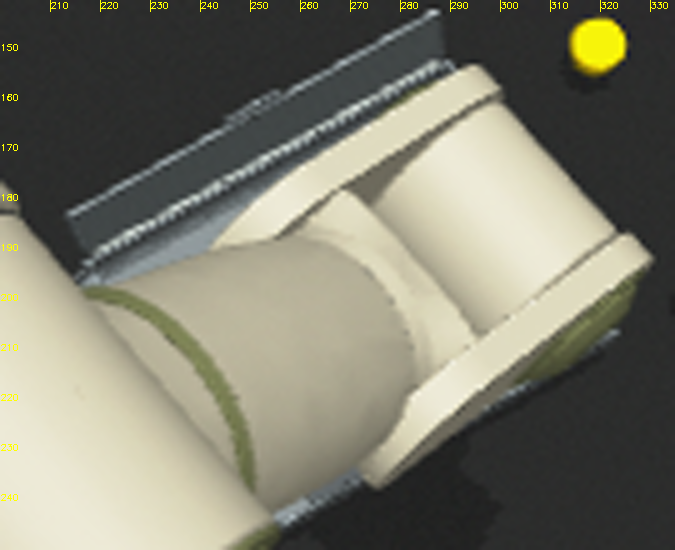

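Run:
```python
from h import *
s=env.get_image('scene')
print(env.observe()['position'])
R=cv2.Rodrigues(s["rvec"])[0];C=-R.T@s["tvec"]
def pl(uv,yt):
    a=Ti(C)[0];b=Ti(ray(s,uv,0.))[0];k=(yt-a[1])/(b[1]-a[1]);return (a+k*(b-a))*1000
for n,p in [('knL',(283,275)),('knR',(577,300)),('knRbot',(560,325)),('tipL',(385,460)),('tipR',(462,455)),('tipMidL',(398,470)),('bodyR',(522,240))]:
    print(n,pl((p[0]/5+179.6,p[1]/5+124.6),-.048).round(0),pl((p[0]/5+179.6,p[1]/5+124.6),-.059).round(0))
```

```text
[ 0.40808281 -0.34314489  0.03369069]
knL [-22. -48. 117.] [-17. -59. 124.]
knR [109. -48. 130.] [111. -59. 136.]
knRbot [102. -48. 116.] [105. -59. 123.]
tipL [ 25. -48.  31.] [ 29. -59.  39.]
tipR [ 61. -48.  42.] [ 64. -59.  50.]
tipMidL [ 31. -48.  27.] [ 35. -59.  36.]
bodyR [ 85. -48. 153.] [ 88. -59. 159.]
```

```bash
python3 -m inch '[[[-0.86,0.4,0.2,-0.1,0,0,0],[-0.86,0.9,0.45,-0.1,0,0,0],[-0.86,1.4,0.7,-0.1,0,0,0],[-0.86,1.9,0.95,-0.1,0,0,0],[-0.86,2.4,1.2,-0.1,0,0,0],[-0.86,2.9,1.45,-0.1,0,0,0],[-0.86,3.4,1.7,-0.1,0,0,0],[-0.86,3.9,1.95,-0.1,0,0,0],[-0.86,4.4,2.2,-0.1,0,0,0],[-0.86,4.9,2.45,-0.1,0,0,0],[-0.86,5.4,2.7,-0.1,0,0,0],[-0.86,5.9,2.95,-0.1,0,0,0],[-0.86,6.4,3.2,-0.1,0,0,0],[-0.86,6.9,3.45,-0.1,0,0,0],[-0.86,7.35,3.66,-0.1,0,0,0],[-0.86,7.35,3.66,-0.1,0,0,0],[-0.86,7.35,3.66,0.5,0,0,0],[-0.86,7.35,3.66,2.5,0,0,0]]]'; python3 -c "
from h import *
o=env.observe()
print(Ti(o['position'])*1000)
s=env.get_image('scene')
crop(s,180,125,145,110,5,'pics/s3.png')"
```

```text
time_s: 5.75
position: [0.481, -0.3062, 0.0582]
tool_rot: [[0.447, -0.001, 0.895], [-0.895, 0.001, 0.447], [-0.002, -1.0, -0.001]]
ft_force: [0.2, 0.5, -0.0]
grip_width: 0.0058
[[42.62308288 33.80169353 58.2029952 ]]
```

View pics/s3.png

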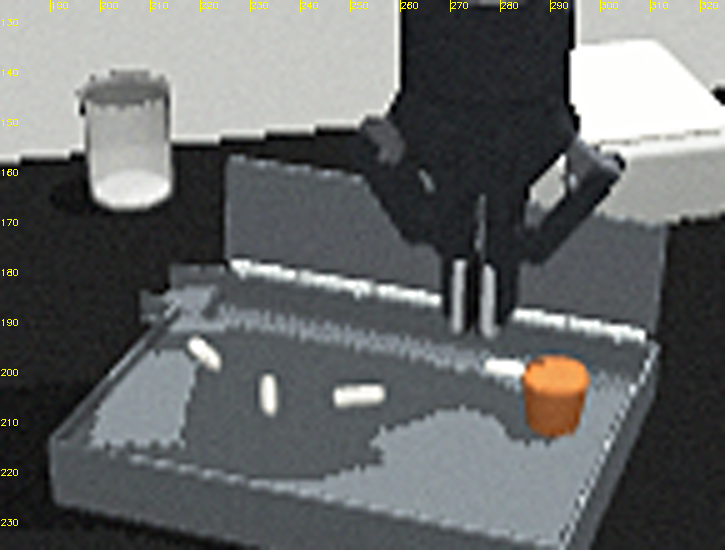

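Run:
```python
from h import *
s=env.get_image('scene')
for z in(.011,.034):print(Ti(ray(s,(505/5+179.6,367/5+124.6),z))*1000, Ti(ray(s,(486/5+179.6,363/5+124.6),z))*1000,Ti(ray(s,(523/5+179.6,368/5+124.6),z))*1000)
print(proj(s,T([[.06,.041,.03],[.09,.041,.03],[.03,.041,.03]])))
```

```text
[[43.61690177 78.93457459 11.        ]] [[33.38296455 79.42266936 11.        ]] [[52.48630612 81.07242085 11.        ]]
[[53.81589508 42.65193603 34.        ]] [[44.06976872 43.11676528 34.        ]] [[62.26253039 44.68787971 34.        ]]
[[282.81424728 200.20142443]
 [294.89056835 202.43105285]
 [270.98483133 198.01738164]]
```

```bash
python3 -m inch '[[[-0.86,-3,0.2,0.3,0,0,0],[-0.86,-6,0.4,0.3,0,0,0],[-0.86,-9.1,0.6,0.2,0,0,0],[-0.86,-9.1,0.6,-0.8,0,0,0],[-0.86,-9.1,0.6,-1.8,0,0,0],[-0.86,-9.1,0.6,-2.6,0,0,0],[-0.86,-9.1,0.6,-2.6,0,0,0],[-0.86,-9.1,0.6,-2.6,0,0,0]]]'; python3 -c "
from h import *
o=env.observe()
print(Ti(o['position'])*1000)"
```

```text
time_s: 6.85
position: [0.3908, -0.3005, 0.0323]
tool_rot: [[0.447, 0.0, 0.894], [-0.894, -0.0, 0.447], [0.0, -1.0, 0.0]]
ft_force: [-0.0, -0.3, -0.4]
grip_width: 0.0061
[[ -2.74629598 -44.31737713  32.31360116]]
```

```bash
python3 -m inch '[[[-0.86,0.4,0.2,0,0,0,0],[-0.86,0.9,0.45,0,0,0,0],[-0.86,1.4,0.7,0,0,0,0],[-0.86,1.9,0.95,0,0,0,0],[-0.86,2.4,1.2,0,0,0,0],[-0.86,2.9,1.45,0,0,0,0],[-0.86,3.4,1.7,0,0,0,0],[-0.86,3.9,1.95,0,0,0,0],[-0.86,4.4,2.2,0,0,0,0],[-0.86,4.9,2.45,0,0,0,0],[-0.86,5.4,2.7,0,0,0,0],[-0.86,5.9,2.95,0,0,0,0],[-0.86,6.4,3.2,0,0,0,0],[-0.86,7,3.5,0,0,0,0],[-0.86,7,3.5,0,0,0,0],[-0.86,7,3.5,0.6,0,0,0],[-0.86,7,3.5,2.6,0,0,0]]]'; python3 -c "
from h import *
o=env.observe()
print(Ti(o['position'])*1000)
s=env.get_image('scene')
crop(s,180,125,145,110,5,'pics/s4.png')"
```

```text
time_s: 8.98
position: [0.46, -0.2652, 0.0582]
tool_rot: [[0.447, -0.001, 0.895], [-0.895, 0.001, 0.447], [-0.002, -1.0, -0.001]]
ft_force: [-0.7, -0.3, -0.1]
grip_width: 0.0059
[[-3.39581447 33.30097225 58.24057328]]
```

View pics/s4.png

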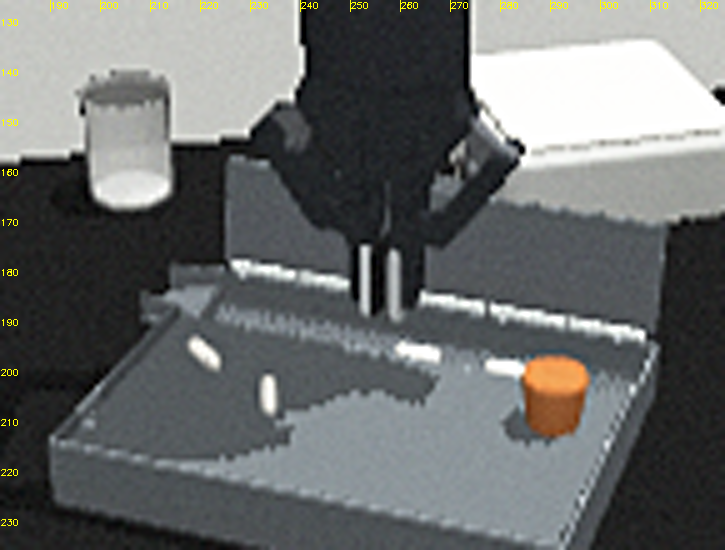

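```bash
python3 -m inch '[[[-0.86,-3,-0.2,0.3,0,0,0],[-0.86,-6.5,-0.4,0.3,0,0,0],[-0.86,-10.3,-0.7,0.2,0,0,0],[-0.86,-10.3,-0.7,-0.8,0,0,0],[-0.86,-10.3,-0.7,-1.8,0,0,0],[-0.86,-10.3,-0.7,-2.6,0,0,0],[-0.86,-10.3,-0.7,-2.6,0,0,0],[-0.86,-10.3,-0.7,-2.6,0,0,0]]]'; python3 -c "
from h import *
o=env.observe()
print(Ti(o['position'])*1000)"
```

```text
time_s: 10.02
position: [0.3579, -0.2724, 0.0323]
tool_rot: [[0.447, 0.0, 0.894], [-0.894, -0.0, 0.447], [0.0, -1.0, 0.0]]
ft_force: [-0.0, 0.0, -0.1]
grip_width: 0.0058
[[-42.54539408 -61.30267861  32.323042  ]]
```

```bash
python3 -m inch '[[[-0.86,0.4,0.2,0,0,0,0],[-0.86,0.9,0.45,0,0,0,0],[-0.86,1.4,0.7,0,0,0,0],[-0.86,1.9,0.95,0,0,0,0],[-0.86,2.4,1.2,0,0,0,0],[-0.86,2.9,1.45,0,0,0,0],[-0.86,3.4,1.7,0,0,0,0],[-0.86,3.9,1.95,0,0,0,0],[-0.86,4.4,2.2,0,0,0,0],[-0.86,4.9,2.45,0,0,0,0]]]'; python3 -c "
from h import *
o=env.observe()
print(Ti(o['position'])*1000)
s=env.get_image('scene')
crop(s,180,125,145,110,5,'pics/s5.png')"
```

```text
time_s: 11.28
position: [0.4068, -0.2478, 0.0323]
tool_rot: [[0.447, -0.0, 0.895], [-0.895, -0.0, 0.447], [-0.0, -1.0, -0.0]]
ft_force: [0.6, 0.2, -0.5]
grip_width: 0.0062
[[-42.74971079  -6.4879182   32.32535581]]
```

View pics/s5.png

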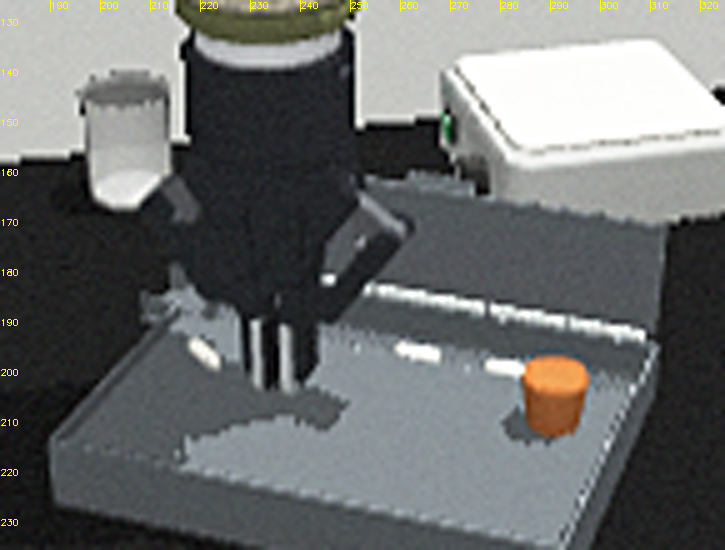

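```bash
python3 -m inch '[[[-0.86,0.5,0.25,0,0,0,0],[-0.86,1,0.5,0,0,0,0],[-0.86,1.5,0.75,0,0,0,0],[-0.86,2,1,0,0,0,0],[-0.86,2.5,1.25,0,0,0,0],[-0.86,3,1.5,0,0,0,0],[-0.86,3.7,1.85,0,0,0,0],[-0.86,3.7,1.85,0,0,0,0],[-0.86,3.7,1.85,0.6,0,0,0],[-0.86,3.7,1.85,2.6,0,0,0]]]'; python3 -c "
from h import *
o=env.observe()
print(Ti(o['position'])*1000)
s=env.get_image('scene')
crop(s,180,125,145,110,5,'pics/s6.png')"
```

```text
time_s: 12.58
position: [0.443, -0.2292, 0.0583]
tool_rot: [[0.447, -0.002, 0.895], [-0.895, 0.001, 0.447], [-0.002, -1.0, -0.001]]
ft_force: [0.0, 0.9, 0.5]
grip_width: 0.006
[[-43.22510247  34.14228226  58.26888324]]
```

View pics/s6.png

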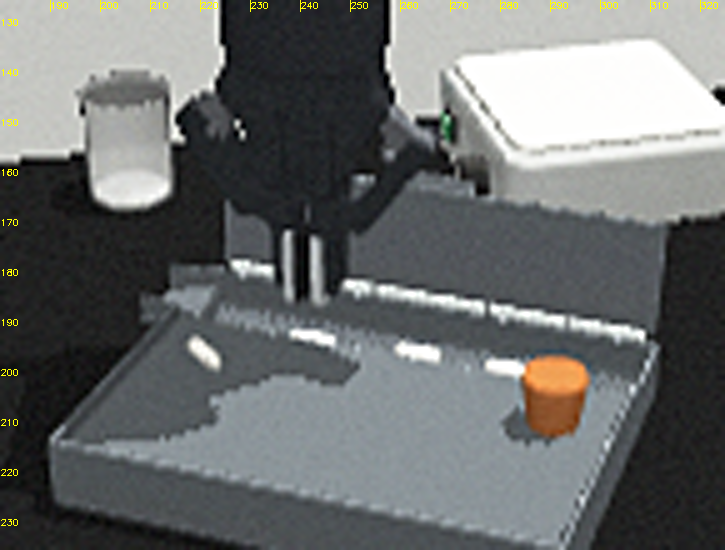

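```bash
python3 -m inch '[[[-0.86,-3,0.2,0.3,0,0,0],[-0.86,-6,0.5,0.3,0,0,0],[-0.86,-8.2,0.8,0.2,0,0,0],[-0.86,-8.2,0.8,-0.8,0,0,0],[-0.86,-8.2,0.8,-1.8,0,0,0],[-0.86,-8.2,0.8,-2.6,0,0,0],[-0.86,-8.2,0.8,-2.6,0,0,0],[-0.86,-8.2,0.8,-2.6,0,0,0]]]'; python3 -c "
from h import *
o=env.observe()
print(Ti(o['position'])*1000)"
```

```text
time_s: 13.62
position: [0.3618, -0.2215, 0.0323]
tool_rot: [[0.447, 0.0, 0.894], [-0.894, -0.0, 0.447], [0.0, -1.0, 0.0]]
ft_force: [0.3, -0.3, 0.2]
grip_width: 0.0059
[[-86.39658709 -35.06762184  32.29665912]]
```

```bash
python3 -m inch '[[[-0.86,0.4,0.2,0,0,0,0],[-0.86,0.9,0.45,0,0,0,0],[-0.86,1.4,0.7,0,0,0,0],[-0.86,1.9,0.95,0,0,0,0],[-0.86,2.4,1.2,0,0,0,0],[-0.86,2.9,1.45,0,0,0,0],[-0.86,3.4,1.7,0,0,0,0],[-0.86,3.9,1.95,0,0,0,0],[-0.86,4.4,2.2,0,0,0,0],[-0.86,4.9,2.45,0,0,0,0],[-0.86,5.4,2.7,0,0,0,0],[-0.86,6.2,3.1,0,0,0,0],[-0.86,6.2,3.1,0,0,0,0],[-0.86,6.2,3.1,0.6,0,0,0],[-0.86,6.2,3.1,2.6,0,0,0],[-0.86,6.2,3.1,6,0,0,0],[-0.86,6.2,3.1,10,0,0,0]]]'; python3 -c "
from h import *
o=env.observe()
print(Ti(o['position'])*1000)
s=env.get_image('scene')
crop(s,180,125,145,110,5,'pics/s7.png')"
```

```text
time_s: 15.75
position: [0.423, -0.1903, 0.1335]
tool_rot: [[0.447, -0.001, 0.895], [-0.895, 0.001, 0.447], [-0.001, -1.0, -0.0]]
ft_force: [0.7, -0.3, 0.2]
grip_width: 0.0061
[[-86.95121965  33.66950182 133.45237411]]
```

View pics/s7.png

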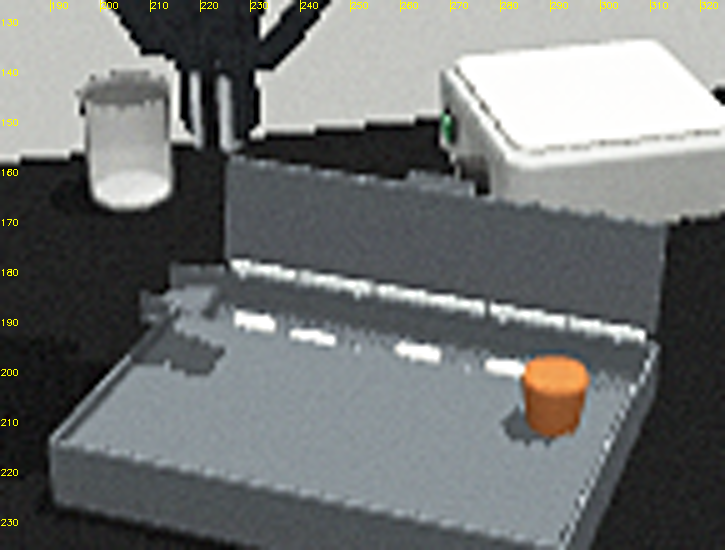

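Run:
```python
from h import *
p0=env.observe()['position'];print(p0)
def w(y,z):return ((T([[0,y/1000,z/1000]])[0]-p0)*100).round(2)
print('over',w(130,133),'behind',w(128,78))
b=T([[0,.128,.078]])[0]
for th in [100,90,80,70,60,50,40,30,20,10,5,0]:
    a=np.radians(th);y=93-45*np.cos(a)+1.5*np.sin(a)+11;z=33.5+45*np.sin(a)+1.5*np.cos(a)
    print(th,round(y),round(z),((T([[0,y/1000,z/1000]])[0]-b)*100).round(2))
```

```text
[ 0.42483902 -0.19160657  0.13829437]
over [12.32 -3.35 -0.53] behind [12.14 -3.44 -6.03]
100 113 78 [-1.32 -0.66 -0.04]
90 106 78 [-2.01 -1.    0.05]
80 98 78 [-2.71 -1.35  0.01]
70 90 76 [-3.4  -1.7  -0.17]
60 83 73 [-4.04 -2.02 -0.48]
50 76 69 [-4.63 -2.31 -0.91]
40 70 64 [-5.15 -2.57 -1.44]
30 66 57 [-5.57 -2.78 -2.07]
20 62 50 [-5.89 -2.94 -2.77]
10 60 43 [-6.09 -3.04 -3.52]
5 59 39 [-6.15 -3.07 -3.91]
0 59 35 [-6.17 -3.08 -4.3 ]
```

```bash
python3 -m inch '[[[-0.86,0,0,0.5,0,0,0],[-0.86,2,-0.5,1,0,0,0],[-0.86,5,-1.3,1,0,0,0],[-0.86,8,-2.2,1,0,0,0],[-0.86,11,-3.1,1,0,0,0],[-0.86,12.3,-3.5,1,0,0,0],[-0.86,12.3,-3.5,0.5,0,0,0],[-0.86,12.3,-3.5,-1.5,0,0,0],[-0.86,12.3,-3.5,-3.5,0,0,0],[-0.86,12.3,-3.5,-5.4,0,0,0],[-0.86,12.3,-3.5,-5.4,0,0,0],[-0.86,12.3,-3.5,-5.4,0,0,0]]]'; python3 -c "
from h import *
o=env.observe()
print(o['position'],Ti(o['position'])*1000)
s=env.get_image('scene')
crop(s,180,125,145,110,5,'pics/s8.png')"
```

```text
time_s: 17.3
position: [0.5463, -0.2255, 0.0788]
tool_rot: [[0.447, 0.0, 0.895], [-0.895, -0.0, 0.447], [0.0, -1.0, 0.0]]
ft_force: [0.7, -0.2, 0.0]
grip_width: 0.0061
[ 0.54631939 -0.22548248  0.07882344] [[ -0.43640237 128.30193891  78.82344298]]
```

View pics/s8.png

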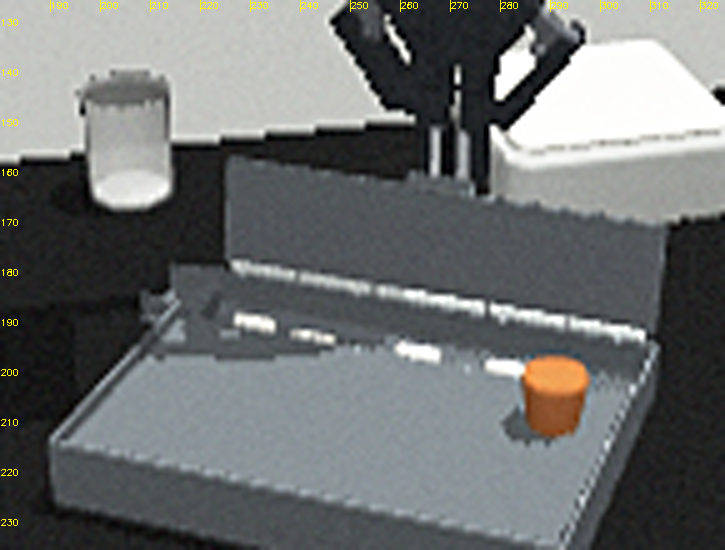

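```bash
python3 -m inch '[[[-0.86,-0.7,-0.35,0,0,0,0],[-0.86,-1.3,-0.65,0,0,0,0],[-0.86,-2,-1,0,0,0,0],[-0.86,-2.7,-1.35,0,0,0,0],[-0.86,-3.4,-1.7,-0.2,0,0,0],[-0.86,-4,-2,-0.5,0,0,0],[-0.86,-4.6,-2.3,-0.9,0,0,0],[-0.86,-5.1,-2.55,-1.4,0,0,0],[-0.86,-5.5,-2.75,-2,0,0,0],[-0.86,-5.8,-2.9,-2.7,0,0,0],[-0.86,-5.8,-2.9,-2.7,0,0,0]]]'; python3 -c "
from h import *
o=env.observe()
print(o['position'],Ti(o['position'])*1000)
s=env.get_image('scene')
crop(s,180,125,145,110,5,'pics/s9.png')"
```

```text
time_s: 18.73
position: [0.4881, -0.2543, 0.0506]
tool_rot: [[0.447, -0.001, 0.895], [-0.895, 0.001, 0.447], [-0.001, -1.0, -0.001]]
ft_force: [-0.7, 0.2, 0.6]
grip_width: 0.0061
[ 0.48809746 -0.25428803  0.05062571] [[-0.64892775 63.3442029  50.62570894]]
```

View pics/s9.png

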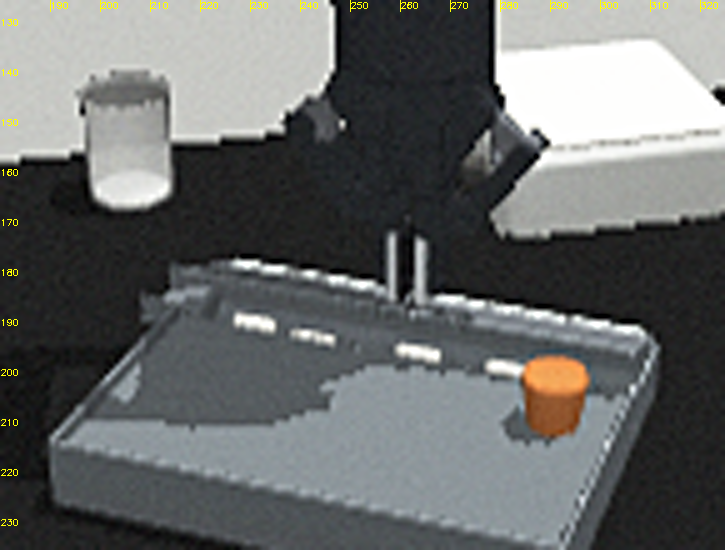

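```bash
python3 -m inch '[[[-0.86,-0.15,-0.07,-0.4,0,0,0],[-0.86,-0.25,-0.12,-0.8,0,0,0],[-0.86,-0.3,-0.15,-1.2,0,0,0],[-0.86,-0.3,-0.15,-1.5,0,0,0],[-0.86,-0.3,-0.15,-1.7,0,0,0],[-0.86,-0.3,-0.15,-1.7,0,0,0],[-0.86,-0.3,-0.15,-1.7,0,0,0]]]'; python3 -c "
from h import *
o=env.observe()
print(o['position'],Ti(o['position'])*1000,o['ft_force'])"
```

```text
time_s: 19.65
position: [0.4854, -0.2559, 0.0348]
tool_rot: [[0.447, -0.0, 0.894], [-0.894, -0.0, 0.447], [0.0, -1.0, -0.0]]
ft_force: [-1.9, 0.1, 6.9]
grip_width: 0.0059
[ 0.48543075 -0.25591095  0.03483311] [[-0.38702958 60.23347847 34.83311166]] [-1.85751969  0.06619122  6.85754007]
```

```bash
python3 -m inch '[[[-0.86,0,0,-0.1,0,0,0],[-0.86,0,0,-0.1,0,0,0],[-0.86,0,0,0.5,0,0,0],[-0.86,0,0,3,0,0,0],[-0.86,0,0,8,0,0,0],[-0.86,-2,4,14,0,0,0],[-0.86,-6,10,16,0,0,0],[-0.86,-10,16,18,0,0,0],[-0.86,-14,22,18,0,0,0],[-0.86,-16,28,18,0,0,0],[-0.86,-16,34,18,0,0,0],[-0.86,-16,40,18,0,0,0],[-0.86,-16,46,18,0,0,0],[-0.86,-16,50,18,0,0,0],[-0.86,-16,50,18,0,0,0],[-0.86,-16,50,18,0,0,0]]]'; python3 -c "
from h import *
s=env.get_image('scene');t=env.get_image('top')
crop(s,180,125,145,110,5,'pics/s10.png');crop(t,200,140,135,110,5,'pics/t10.png')
cv2.imwrite('pics/t11.png',t['frame'][:,:,::-1])"
```

```text
time_s: 21.65
position: [0.3253, 0.244, 0.2141]
tool_rot: [[0.448, -0.001, 0.894], [-0.894, -0.0, 0.448], [0.0, -1.0, -0.001]]
ft_force: [-0.6, 0.6, -0.2]
grip_width: 0.0062
```

View pics/s10.png

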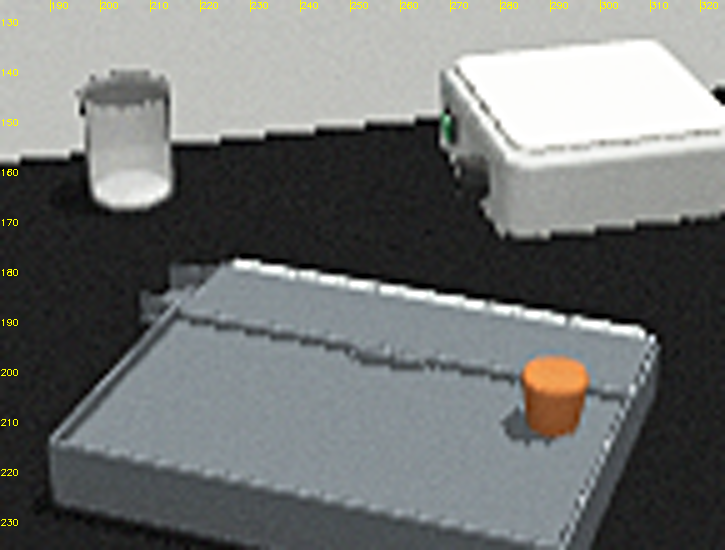

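View pics/t10.png

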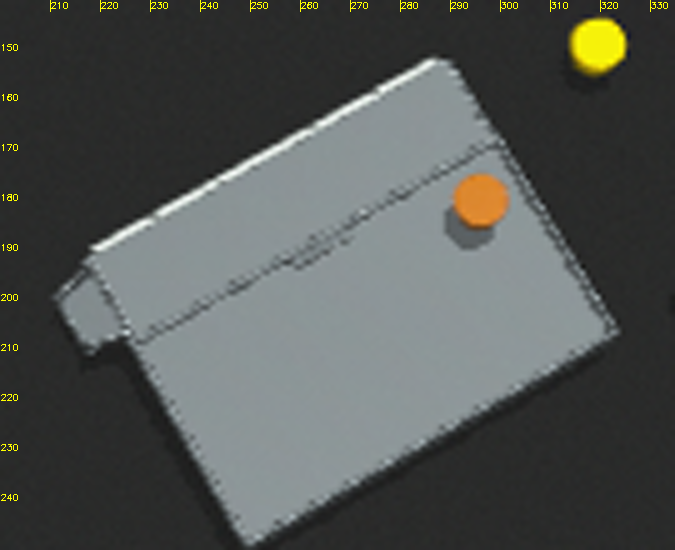

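View pics/t11.png

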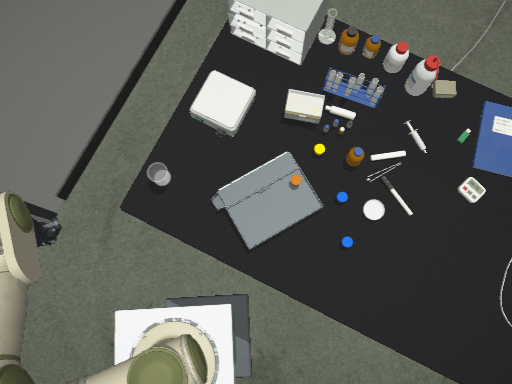

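```bash
python3 -c "
from h import *
s=env.get_image('scene');t=env.get_image('top')
print(Ti(tri((t,s),((137/5+199.6,343/5+139.6),(185/5+179.6,320/5+124.6))))*1000,env.observe()['qvel'])
print(env.close_job())"
```

```text
[[-115.63229192   34.62809782   31.24406583]] [ 0.02992549  0.04205759 -0.12839393  0.13023677  0.05212184  0.15747463]
the job is handed in; nothing more can be done
None
```

I swept the four bars one by one into the trough with nearly shut fingertips. I then swung the cover over from behind, pressed it shut, moved the arm clear and handed the job in at about 22 s.

- **Bars:** before closing, the scene view showed all four lying in the trough with the cover still standing open (about 1.7 rad). I worked out a position only for bar 3, which lay at about tray y 75–79 mm. The other three I judged by eye, and they can't be seen under the shut cover.
- **Cover:** it seated at a fingertip height of 34.8 mm with about 7 N pushing back, against the 35 mm given for shut. It stayed shut after I let go. A camera check of a free-edge corner gave 31 mm high; the cameras had been off by 2–3 mm in height on the bars, so I relied on the contact height.
- **Other objects:** the stopper, beaker, petri dish and bottle looked unmoved and upright in the last pictures. I compared these by eye and did not measure them again.

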